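Stopper the shampoo-bar jar and take off only its cover

TASK

Two open frosted jars stand on the glass shelf, one with a coral shampoo bar in it and one with the blue scoop; their one lid set, a teal stopper with a steel cover sitting on it, has been put down beside them. Take the lid set by the stopper's rim with its cover on, lower it gently into the jar that holds the shampoo bar until the rim sits all round on the glass, and let go of it. Then grip the steel cover alone and lift it straight off, leaving the stopper seated as it is, and finish still holding the cover level about 10 cm above the stopper so that I can take it to rinse; knock over or push aside nothing else on the shelf.

Things in the scene. Friction and masses are not known exactly. Their poses are not given: they have to be found in the camera images.
- shelf: glass shelf fixed to the wall, 260 (x) x 860 (y) x 8 mm; it does not move. Its top face, on which everything stands, lies 8 mm above this origin (its centre). A tiled ledge wall runs 15 mm behind its back (+x) edge, its top 162 mm above the counter.
- jar_a: frosted glass jar, loose, 0.32 kg, upright; origin at the centre of its underside, z up. 92 mm tall: body 76 mm across up to 62 mm, shoulder narrowing to a neck 56 mm across from 70 mm up to the rim; open mouth 50 mm across, wall 3 mm, inner floor 5 mm up. The stopper's rim overhangs the neck by 4 mm. Holds either the shampoo bar or the scoop.
- jar_b: a second jar exactly like jar_a; holds whichever of bar and scoop the other does not.
- stopper: teal inner lid, loose, 70 g; origin at centre of underside, z up. Plug 45 mm across, 14 mm deep, tapering to 37 at its foot (2.5 mm play in the jar); rim disc 64 mm across from 14 to 24 mm: grip it here; centring cone to 30 mm and knob to 43 mm, hidden in the cover. Stands on its plug on the shelf at first. No thread: goes straight in; seated, its origin is 78 mm above the jar's, rim on the glass.
- cover: brushed steel outer lid, loose, 60 g: an upside-down cup 54 mm across, 28 mm tall, wall 2.5 mm, flat top, no knob; origin at the centre of its open underside, z up. It just sits by its weight on the stopper's rim disc (24 mm above the stopper's origin, about 2 mm play) and lifts straight off. The rim disc stands out 5 mm beyond it all round. Grip it by its sides.
- bar: coral pink shampoo bar, a puck 40 mm across, 26 mm thick, lying flat in one of the jars; origin at the centre of its underside.
- scoop: blue plastic measuring scoop standing in the other jar: cup 32 mm across, 22 mm tall, with an upright handle 15 mm off its axis that reaches 135 mm above its origin (centre of the cup's underside), so about 50 mm out of the jar.
- clear_box: clear plastic latched box, 104 x 79 x 46 mm, origin under its centre; leave it alone.
- cream_jar: small frosted cream jar with white screw-top lid, 51 mm across, 43 mm tall, origin under its centre; leave it alone.
- pad: yellow silicone scrubbing pad, 42 x 62 x 13 mm, origin under its centre; leave it alone.
- pump: loose steel pump head lying on its side, about 55 x 95 x 28 mm, origin under its middle; leave it alone.
Mind the look-alikes: they are no part of the job. Leave any brown or orange look-alike of the scoop alone.

How it is judged:
By the outcome, as a careful person would: the job done as asked, in the order asked, and still so for the second after the job is handed in, while the arm keeps its last pose, push and grip.
It also fails if it takes over 51 s, if anything falls off the work surface, if the arm or the gripper's body presses on something with over 40 N, if the wrist force passes 120 N, or if a joint passes its speed limit or range.

ROBOT

A 7-joint arm with a two-finger parallel gripper is mounted at the origin on the work surface. World frame = base frame: x ahead of the robot, y to its left, z up, the work surface at z = 0. Lengths are in m, angles in rad, forces in N, time in s.
With the tool pointing down it reaches from about 0.4 to 0.85 m from the base axis. Payload 4.5 kg.
Tool frame: the origin (TCP) lies at the very end of the fingers, on their centre line; the grasp point (between the pads) lies 19 mm behind it; z points along the fingers, y is the line along which they close (so a half turn about z gives the same grasp; the last joint's range is limited). The gripper opens to 88 mm and grips with 3 to 60 N. Pads are 18 mm wide; open, the fingers measure 123 mm over their backs; the gripper's body (75 mm by 187 mm) begins 45 mm behind the grasp point.
Start: joints at [1.184, 0.689, -0.195, 1.565, 0.157, 0.902, -0.215], TCP at [0.255, -0.57, 0.239] pointing down, gripper open.
Joint ranges: [-3.01, 3.01], [-0.46, 2.08], [-1.47, 1.51], [0.13, 2.56], [-1, 4.14], [0.04, 2.09], [-2.66, 2.66]. Speed limits (rad/s): [2.57, 2.57, 3.14, 3.14, 3.14, 3.14, 3.14].

INTERFACE

Orientations are given as a rotation vector (axis times angle).
In Python, from plant import sense, get_image, calibration, sign_off, boxes_of, pinpoint gives the robot as it stands. The module is installed in compiled form; this text tells all that it offers.
- The arm moves only by the tool apply_moves, never from a script. Its argument "deltas" is a list of rows, each an object of numbers: "dx", "dy", "dz": the shift along the world's x, y, z in units of 30 mm (1.0 is 30 mm); "twist": the turn about the world's z in units of 5 degrees (1.0 is 5 degrees). In form: [{"dx": .., "dy": .., "dz": .., "twist": ..}, ...]. A call has 1 to 8 rows; each row is the pose to reach, as a shift and turn from the pose commanded when the call began; what a row does not reach only later rows make up. A row lasts 1/8 s, in which the tool goes at most 62.5 mm and 10.7 degrees, less where a joint would pass 70% of its speed; a pose out of reach is approached as far as the arm can. A call with a gripper value outside its range is refused whole. "gripper" is the opening, from 0 (shut) to 1 (fully open), set as the call begins (left out, the last holds). The fingers move at their own pace and stop on an object; "newtons" is the grip in N (left out, the last holds). Time passes only in rows, so rows that repeat a pose let the fingers close. It gives the time, the measured TCP pose, the force, the opening and the grip force at its end, in the units of the state.
- sense(): the state, without advancing time (a new reading comes with each control period).
- get_image(name): name is "scene" or "top" or "wrist"; returns the picture (400x640x3 uint8, blue, green, red); there is no depth.
- calibration(name): a dict with "fx", "fy", "cx", "cy" (pixels), "rvec" (rotation vector, rad) and "tvec" (3), from world to camera coordinates, as OpenCV has them. Camera axes: x right, y down, z forward; pixel columns grow to the right and rows downward; lengths in m; the calibration is good to about 2 mm. A picture is of the moment at which its call begins: read the wrist's pose just before it. calibration takes no time and is no camera call; for the wrist camera it gives the pose at the moment of the call.
- sign_off(): hands the job in; it is judged then, once.
Trained networks look in the newest picture that a camera, given by its name, has taken for a name from the list of things; names that differ only in an ending like _2 or _b are one class to them, and where a whole thing is asked for, a point or a joint stands for the part that bears it (a point fixed in the world has none). Each returns a list of dicts, best first, with "score" (0 to 1); they miss things now and then, are a little off and sometimes report something else, mostly with a low value. They report only what shows in the picture. A call takes as long as a camera call. They do not tell look-alikes from the thing itself.
- boxes_of(camera, query): "bbox" ([left, top, right, bottom] in pixels, round what is visible of it).
- pinpoint(camera, query): "uv" ([column, row] in pixels: a listed point, or the origin of a listed thing).
The state is a dict: "time": time; "joint_positions": joint angles; "joint_vel": joint speeds; "joint_torque": joint torques, N m; "tool_pos": TCP position; "ee_rot": TCP orientation; "ft_force": force on the tool from outside, world axes, zero at the start; "ft_torque": the same for the moment, N m; "opening": finger opening in m; "finger_force": force on a finger pad.
Only numpy, scipy, OpenCV 4.12 (cv2) and the standard library are available. Lean on these libraries where they do the work, as an engineer would, in place of code of your own. Each camera call takes 0.05 s, during which the arm holds its last target. There are 200 camera calls.

## Working session

There is one attempt and no reset: what is moved stays moved. The work goes in short steps, Python scripts to look and compute and a tool call to move; the robot and the scene stay as the last step left them, time stands still between calls to the robot, and variables do not carry over. Pictures are saved under pics/ and viewed, at most 10 in all, crops included, and the job is handed in when it is done.

Besides the shell and the picture viewer there is one more tool, called after "Request:" as name(argument=value, ...), one argument or row to a line, values as JSON. apply_moves: Moves the arm, as the interface text tells. Its arguments: {"type":"object","properties":{"deltas":{"type":"array"},"gripper":{"type":"number"},"newtons":{"type":"number"}},"required":["deltas"]}

```bash
mkdir -p pics
cat > h.py <<'E'
import numpy as np, cv2
from plant import *
def snap(c,fn=None):
    K=calibration(c); im=get_image(c)
    if fn: cv2.imwrite('pics/'+fn,im)
    return K,im
def ray(K,uv):
    R=cv2.Rodrigues(np.array(K['rvec'],float))[0]; t=np.array(K['tvec'],float).ravel()
    d=R.T@np.array([(uv[0]-K['cx'])/K['fx'],(uv[1]-K['cy'])/K['fy'],1]); return -R.T@t,d
def atz(K,uv,z):
    o,d=ray(K,uv); return o+d*(z-o[2])/d[2]
def proj(K,p):
    R=np.array([[K['fx'],0,K['cx']],[0,K['fy'],K['cy']],[0,0,1.]])
    return cv2.projectPoints(np.array(p,float).reshape(-1,1,3),np.array(K['rvec'],float),np.array(K['tvec'],float),R,None)[0].reshape(-1,2)
E
python3 - <<'E'
from h import *
np.set_printoptions(precision=4,suppress=True)
s=sense(); print(s['time'],s['tool_pos'],s['ee_rot'],s['opening'])
ims=[]
for c in ['scene','top']:
    K,im=snap(c,c+'0.png'); ims.append(im); print(c,ray(K,(320,200)))
    for q in ['shelf','jar_a','stopper','cover','bar','scoop','clear_box','cream_jar','pad','pump']:
        print(c,q,[(np.round(b['bbox']).tolist(),round(b['score'],2)) for b in boxes_of(c,q)],[(np.round(b['uv']).tolist(),round(b['score'],2)) for b in pinpoint(c,q)])
E
```

```text
0.0 [ 0.255  -0.5699  0.2379] [-3.0705 -0.656   0.0008] 0.08768982776102188
scene (array([ 1.2187, -0.0008,  0.8872]), array([-0.6696,  0.0048, -0.7428]))
scene shelf [([88.0, 188.0, 516.0, 276.0], 0.94)] [([305.0, 236.0], 0.96)]
scene jar_a [([382.0, 185.0, 420.0, 238.0], 0.71), ([286.0, 202.0, 321.0, 251.0], 0.55)] [([307.0, 238.0], 0.56), ([132.0, 226.0], 0.44)]
scene stopper [([208.0, 210.0, 236.0, 229.0], 0.6)] [([226.0, 219.0], 0.54)]
scene cover [([209.0, 198.0, 240.0, 225.0], 0.96)] [([222.0, 215.0], 0.77), ([399.0, 222.0], 0.68)]
scene bar [] []
scene scoop [([382.0, 137.0, 401.0, 182.0], 0.72), ([299.0, 188.0, 304.0, 219.0], 0.67), ([308.0, 147.0, 326.0, 190.0], 0.66), ([264.0, 151.0, 277.0, 189.0], 0.65), ([223.0, 251.0, 266.0, 265.0], 0.45)] [([389.0, 179.0], 0.77), ([315.0, 194.0], 0.67), ([271.0, 185.0], 0.45)]
scene clear_box [([450.0, 220.0, 502.0, 272.0], 0.97)] [([473.0, 250.0], 0.8)]
scene cream_jar [([115.0, 206.0, 144.0, 239.0], 0.69)] [([131.0, 225.0], 0.87), ([301.0, 237.0], 0.15)]
scene pad [([331.0, 252.0, 365.0, 271.0], 0.95), ([89.0, 186.0, 518.0, 275.0], 0
[... 437 characters left out ...]
pper [] [([398.0, 178.0], 0.6)]
top cover [([390.0, 171.0, 413.0, 188.0], 0.72)] [([399.0, 183.0], 0.66)]
top bar [([198.0, 132.0, 230.0, 177.0], 0.34)] [([267.0, 179.0], 0.47)]
top scoop [([364.0, 236.0, 373.0, 247.0], 0.64), ([332.0, 157.0, 343.0, 169.0], 0.56)] [([368.0, 241.0], 0.63), ([339.0, 162.0], 0.47), ([333.0, 234.0], 0.47)]
top clear_box [([195.0, 134.0, 231.0, 175.0], 0.68), ([184.0, 114.0, 493.0, 218.0], 0.32)] [([215.0, 155.0], 0.75)]
top cream_jar [([464.0, 161.0, 483.0, 180.0], 0.78)] [([472.0, 173.0], 0.54)]
top pad [([298.0, 134.0, 320.0, 154.0], 0.75)] [([307.0, 141.0], 0.56), ([339.0, 168.0], 0.16)]
top pump [([367.0, 126.0, 385.0, 145.0], 0.53)] [([375.0, 142.0], 0.72)]
```

View pics/scene0.png

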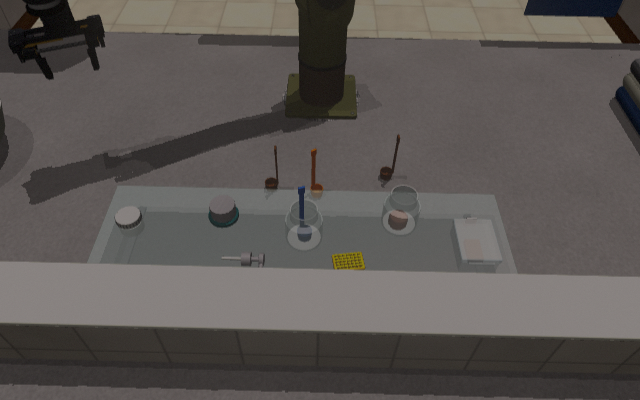

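View pics/top0.png

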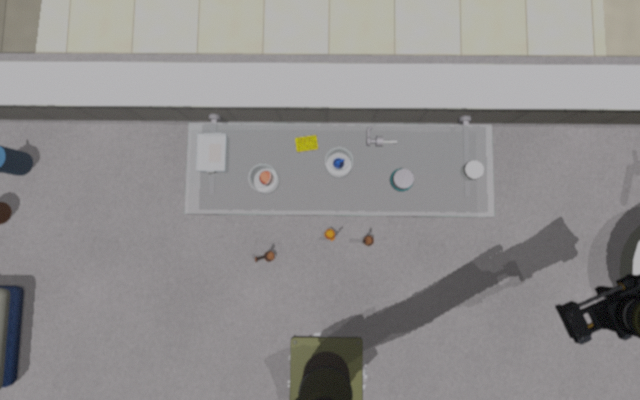

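Scene: the lid set (teal rim, steel cover) is at scene (223,211) / top (403,179). The coral bar's jar is at top (264,178) / scene (401,212), the blue scoop's jar at top (339,162). Possible confusions: for the lid, the cream jar (top 474,169); for the jar, the scoop jar. The brown and orange scoops at top (269,256), (330,234) and (368,240) stand off the shelf and are left alone.

Run:
```python
from h import *
np.set_printoptions(precision=4,suppress=True)
Ks,Kt=calibration('scene'),calibration('top')
def tri(a,b):
    o1,d1=ray(Ks,a);o2,d2=ray(Kt,b)
    s=np.linalg.lstsq(np.c_[d1,-d2],o2-o1,rcond=None)[0]
    p,q=o1+s[0]*d1,o2+s[1]*d2
    return (p+q)/2,np.linalg.norm(p-q)
for n,a,b in [('shelf',(305,236),(340,169)),('cover',(222,215),(399,182)),('covertop',(223,204),(403,179)),('jarA',(399,222),(266,180)),('jarB',(307,238),(336,166)),('cream',(131,225),(472,173)),('box',(473,250),(215,155)),('pad',(346,260),(307,142))]: print(n,*tri(a,b))
for c in [(187,123),(492,123),(185,215),(494,215)]: print([atz(Kt,c,z) for z in (0.02,.1)])
R=cv2.Rodrigues(np.array(sense()['ee_rot']))[0]; print(R)
a=cv2.imread('pics/scene0.png')[185:260,190:440]; b=cv2.imread('pics/top0.png')[130:205,230:480]
cv2.imwrite('pics/crop.png',cv2.resize(np.vstack([a,b]),None,fx=3.2,fy=3.2,interpolation=cv2.INTER_CUBIC))
```

```text
shelf [ 0.5788 -0.03    0.0625] 0.008666267540193135
cover [ 0.5412 -0.2013  0.0797] 0.007472350851034979
covertop [ 0.5433 -0.1994  0.1185] 0.0033487635215138523
jarA [0.5439 0.1736 0.0743] 0.0026843619754940862
jarB [ 0.5867 -0.0221  0.0659] 0.001748650532948671
cream [ 0.5684 -0.3985  0.0729] 0.006538142530347831
box [0.6137 0.3189 0.0743] 0.0024999472196064816
pad [0.6511 0.0587 0.0811] 0.00022940219987948563
[array([0.7214, 0.4228, 0.02  ]), array([0.6971, 0.3901, 0.1   ])]
[array([ 0.7284, -0.4849,  0.02  ]), array([ 0.7035, -0.4495,  0.1   ])]
[array([0.4464, 0.4167, 0.02  ]), array([0.4427, 0.3845, 0.1   ])]
[array([ 0.4553, -0.4831,  0.02  ]), array([ 0.4509, -0.4479,  0.1   ])]
[[ 0.9128  0.4085  0.0001]
 [ 0.4085 -0.9128 -0.0001]
 [ 0.      0.0001 -1.    ]]
```

View pics/crop.png

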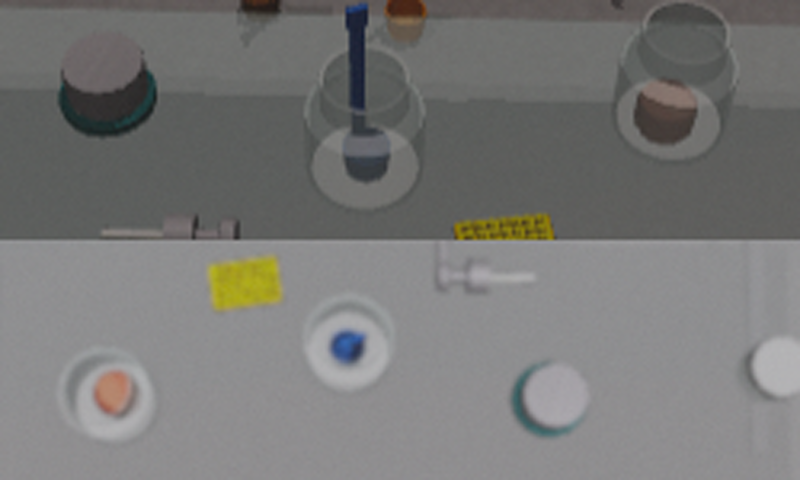

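The crop confirms it: the teal-rimmed steel lid is on the right at top, and the coral bar is in the left-hand jar, free of the scoop. I'm setting out to hover above the lid.

Request:
apply_moves(
  deltas=[
    {"dx": 1,"dy": 1.2,"dz": 0.3,"twist": -0.6},
    {"dx": 2.3,"dy": 2.9,"dz": 0.5,"twist": -1.2},
    {"dx": 3.6,"dy": 4.6,"dz": 0.5,"twist": -1.8},
    {"dx": 4.9,"dy": 6.3,"dz": 0.5,"twist": -2.4},
    {"dx": 6.2,"dy": 8,"dz": 0.5,"twist": -3.2},
    {"dx": 7.5,"dy": 9.7,"dz": 0.5,"twist": -4},
    {"dx": 8.7,"dy": 11.3,"dz": 0.5,"twist": -4.8},
    {"dx": 9.6,"dy": 12.3,"dz": 0.5,"twist": -4.8},
  ],
  gripper=1,
)

```text
time: 3.1
tool_pos: [0.545, -0.1982, 0.2539]
ee_rot: [-3.141, -0.007, -0.001]
ft_force: [0.5, -1.0, 0.2]
opening: 0.0881
finger_force: 0.0
```

Request:
apply_moves(
  deltas=[
    {},
    {},
    {},
  ],
)

```text
$.deltas[0]: bad value
```

```bash
cat > look.py <<'E'
from h import *
import sys
np.set_printoptions(precision=4,suppress=True)
s=sense(); K,im=snap('wrist',sys.argv[1]); R=cv2.Rodrigues(np.array(s['ee_rot']))[0]
print(s['time'],s['tool_pos'],'y',R[:,1],'z',R[:,2],s['ft_force']); print('cam',ray(K,(320,200)))
for q in sys.argv[2:]:
    print(q,[(np.round(b['bbox']).tolist(),round(b['score'],2)) for b in boxes_of('wrist',q)],[(np.round(b['uv']).tolist(),round(b['score'],2)) for b in pinpoint('wrist',q)])
E
python3 look.py w1.png cover stopper
```

```text
3.1 [ 0.545  -0.1982  0.2539] y [ 0.0045 -1.     -0.0007] z [ 0.0007  0.0007 -1.    ] [ 0.5499 -1.0035  0.181 ]
cam (array([ 0.6162, -0.1996,  0.4004]), array([-0.2534,  0.0058, -0.9677]))
cover [([295.0, 160.0, 354.0, 228.0], 0.85), ([1.0, 1.0, 629.0, 275.0], 0.39)] [([323.0, 190.0], 0.79)]
stopper [([291.0, 151.0, 361.0, 193.0], 0.9)] []
```

View pics/w1.png

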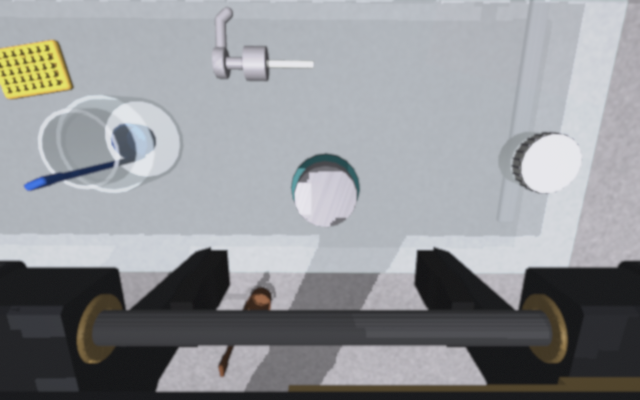

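The wrist view shows the lid between and ahead of the fingers: cover top near (325,195), teal rim behind it at (325,170). The scoop jar is at left (110,145), the cream jar at right (547,162).

Run:
```python
from h import *
from scipy.optimize import least_squares
np.set_printoptions(precision=4,suppress=True)
Ks,Kt,Kw=[calibration(c) for c in('scene','top','wrist')]
def ext(K,c,z,r):
    t=np.linspace(0,2*np.pi,60); u=proj(K,np.c_[c[0]+r*np.cos(t),c[1]+r*np.sin(t),0*t+z]); return np.r_[u.min(0),u.max(0)]
# wrist: cover top + rim extents; top: cover extent; shelf corners in top/scene
def res(p):
    x,y,S,cx,cy,a=p
    e=ext(Kw,(x,y),S+.052,.027); f=ext(Kw,(x,y),S+.024,.032)
    r=[e[0]-294.5,e[2]-357.5,e[3]-226.5,f[0]-291,f[2]-360.5,f[1]-152.5]
    e=ext(Kt,(x,y),S+.052,.027); r+=list((e-[393,167,414,190])[[0,2,1,3]]*1.0)
    R=np.array([[np.cos(a),-np.sin(a)],[np.sin(a),np.cos(a)]])
    C=[np.r_[R@np.array(q)+[cx,cy],S] for q in[(.13,.43),(.13,-.43),(-.13,.43),(-.13,-.43)]]
    r+=list((proj(Kt,C)-[(187,123),(492,123),(185,215),(494,215)]).ravel())
    r+=list((proj(Ks,C[2:])-[(496,194),(116,187)]).ravel())
    return np.array(r)
s=least_squares(res,[.543,-.2,.07,.58,-.03,0],loss='soft_l1'); print(s.x,res(s.x).round(1))
print(np.sqrt(np.diag(np.linalg.inv(s.jac.T@s.jac))))
```

```text
[ 0.5446 -0.2071  0.0687  0.5804 -0.0302  0.0077] [-0.3  0.1 -1.1  0.2 -0.6  1.   2.2  1.6  1.4 -1.5  0.7 -0.1 -1.5 -0.2
 -0.6 -1.  -0.2 -0.4 -3.2 -0.7  0.2 -0.8]
[0.0012 0.0005 0.0021 0.0014 0.0015 0.0032]
```

Request:
apply_moves(
  deltas=[
    {"dx": 0,"dy": -0.3,"dz": -1},
    {"dx": 0,"dy": -0.3,"dz": -2},
    {"dx": 0,"dy": -0.3,"dz": -3},
    {"dx": 0,"dy": -0.3,"dz": -3.5},
    {"dx": 0,"dy": -0.3,"dz": -3.5},
    {"dx": 0,"dy": -0.3,"dz": -3.5},
  ],
)

```text
$.deltas[0]: bad value
```

```bash
python3 look.py w2.png cover stopper
```

```text
3.35 [ 0.5428 -0.2022  0.2537] y [ 0.0015 -1.      0.0009] z [-0.0008 -0.0009 -1.    ] [-0.1747 -0.491   0.3827]
cam (array([ 0.6142, -0.2035,  0.4   ]), array([-0.2549,  0.005 , -0.9673]))
cover [([290.0, 161.0, 348.0, 226.0], 0.72), ([13.0, 158.0, 109.0, 188.0], 0.39)] [([321.0, 190.0], 0.65)]
stopper [([286.0, 151.0, 355.0, 196.0], 0.94), ([207.0, 6.0, 308.0, 77.0], 0.73)] []
```

View pics/w2.png

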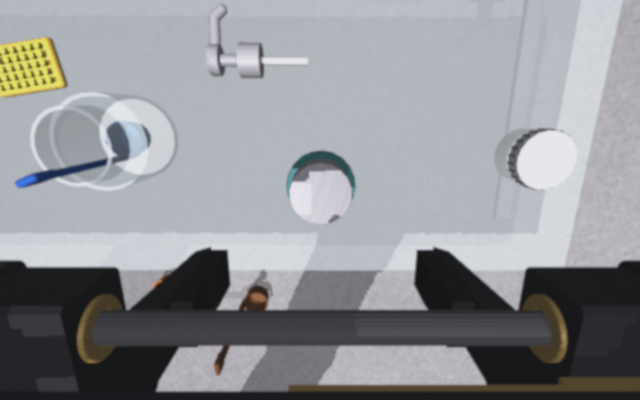

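The picture shows the lid centred at (320,188), on the gripper's centre line. The arm was still settling in the first picture, which gave a 4 mm y error. Rows need all four keys; going down now.

Request:
apply_moves(
  deltas=[
    {"dx": 0,"dy": -0.05,"dz": -1,"twist": 0},
    {"dx": 0,"dy": -0.05,"dz": -2.2,"twist": 0},
    {"dx": 0,"dy": -0.05,"dz": -3.4,"twist": 0},
    {"dx": 0,"dy": -0.05,"dz": -4.4,"twist": 0},
    {"dx": 0,"dy": -0.05,"dz": -5,"twist": 0},
    {"dx": 0,"dy": -0.05,"dz": -5,"twist": 0},
    {"dx": 0,"dy": -0.05,"dz": -5,"twist": 0},
  ],
)

```text
time: 4.47
tool_pos: [0.5441, -0.2034, 0.1048]
ee_rot: [3.141, 0.002, 0.003]
ft_force: [-0.7, 0.3, 0.1]
opening: 0.0881
finger_force: 0.0
```

```bash
python3 look.py w3.png cover stopper
```

```text
4.475 [ 0.5441 -0.2034  0.1048] y [ 0.0016 -1.      0.0007] z [ 0.0018 -0.0007 -1.    ] [-0.6552  0.2793  0.0594]
cam (array([ 0.6151, -0.2048,  0.2513]), array([-0.2523,  0.0051, -0.9679]))
cover [([254.0, 203.0, 381.0, 313.0], 0.72)] [([320.0, 256.0], 0.95)]
stopper [([252.0, 189.0, 380.0, 262.0], 0.59)] []
```

View pics/w3.png

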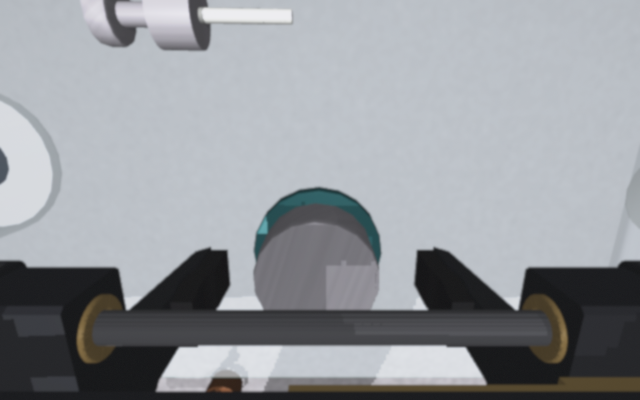

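The lid now sits between the fingers: rim from 254 to 381, fingertips at 229 and 416.

Run:
```python
from h import *
from scipy.optimize import least_squares
np.set_printoptions(precision=4,suppress=True)
Kw=calibration('wrist')
def ext(K,c,z,r):
    t=np.linspace(0,2*np.pi,90); u=proj(K,np.c_[c[0]+r*np.cos(t),c[1]+r*np.sin(t),0*t+z]); return np.r_[u.min(0),u.max(0)]
def res(p):
    x,y,S=p; e=ext(Kw,(x,y),S+.052,.027); f=ext(Kw,(x,y),S+.024,.032)
    return np.array([e[0]-253.5,e[2]-379,f[0]-254,f[2]-381,f[1]-188,e[1]-221.5])
s=least_squares(res,[.543,-.2,.07]); print(s.x,res(s.x).round(1))
```

```text
[ 0.546  -0.2023  0.0691] [-0.5  0.9 -0.1 -0.3  3.1 -2.6]
```

Request:
apply_moves(
  deltas=[
    {"dx": 0.05,"dy": 0.02,"dz": -0.5,"twist": 0},
    {"dx": 0.05,"dy": 0.02,"dz": -0.8,"twist": 0},
    {"dx": 0.05,"dy": 0.02,"dz": -1.05,"twist": 0},
    {"dx": 0.05,"dy": 0.02,"dz": -1.05,"twist": 0},
  ],
)

```text
time: 5.22
tool_pos: [0.5446, -0.2023, 0.0725]
ee_rot: [-3.142, -0.003, 0.001]
ft_force: [-1.7, 0.7, 6.9]
opening: 0.0882
finger_force: 3.5
```

Request:
apply_moves(
  deltas=[
    {"dx": 0,"dy": 0,"dz": 0,"twist": 0},
    {"dx": 0,"dy": 0,"dz": 0,"twist": 0},
    {"dx": 0,"dy": 0,"dz": 0,"twist": 0},
    {"dx": 0,"dy": 0,"dz": 0,"twist": 0},
    {"dx": 0,"dy": 0,"dz": 0,"twist": 0},
    {"dx": 0,"dy": 0,"dz": 0,"twist": 0},
  ],
  gripper=0.6,
  newtons=15,
)

```text
time: 5.98
tool_pos: [0.5454, -0.2023, 0.0725]
ee_rot: [3.141, 0.003, 0.002]
ft_force: [-0.1, 0.6, 5.8]
opening: 0.063
finger_force: 15.5
```

Rim gripped: opening is 63 mm, and light fingertip contact puts the shelf at about z = 0.0725. Lifting and carrying round the front.

Request:
apply_moves(
  deltas=[
    {"dx": 0,"dy": 0,"dz": 0.4,"twist": 0},
    {"dx": 0,"dy": 0,"dz": 1.2,"twist": 0},
    {"dx": 0,"dy": 0,"dz": 2.4,"twist": 0},
    {"dx": -0.5,"dy": 0.3,"dz": 3.8,"twist": 0},
    {"dx": -1.3,"dy": 1.2,"dz": 5,"twist": 0},
    {"dx": -2,"dy": 2.4,"dz": 5.7,"twist": 0},
    {"dx": -2.5,"dy": 3.8,"dz": 6,"twist": 0},
    {"dx": -2.7,"dy": 5.2,"dz": 6,"twist": 0},
  ],
)

```text
time: 6.98
tool_pos: [0.4629, -0.0455, 0.2533]
ee_rot: [3.141, 0.001, 0.002]
ft_force: [-0.0, 0.1, -1.7]
opening: 0.0629
finger_force: 15.0
```

Request:
apply_moves(
  deltas=[
    {"dx": 0,"dy": 1.4,"dz": 0,"twist": 0},
    {"dx": 0,"dy": 2.8,"dz": 0,"twist": 0},
    {"dx": 0,"dy": 4.2,"dz": 0,"twist": 0},
    {"dx": 0,"dy": 5.5,"dz": 0,"twist": 0},
    {"dx": 0,"dy": 6.6,"dz": 0,"twist": 0},
    {"dx": 0,"dy": 7.3,"dz": 0,"twist": 0},
    {"dx": 0,"dy": 7.3,"dz": 0,"twist": 0},
    {"dx": 0,"dy": 7.3,"dz": 0,"twist": 0},
  ],
)

```text
time: 7.98
tool_pos: [0.4636, 0.171, 0.2522]
ee_rot: [3.14, 0.001, -0.001]
ft_force: [-0.3, 0.2, -2.0]
opening: 0.0629
finger_force: 15.0
```

```bash
python3 -c "
from h import *;print(sense()['joint_vel'])"; python3 look.py w4.png jar_a cover bar; python3 -c "
from h import *
print({k:np.array(v).round(5).tolist() for k,v in calibration('wrist').items()})"
```

```text
[ 0.01213529 -0.0018904   0.00584442  0.00065342 -0.00056155 -0.00148236
 -0.00189486]
7.975 [0.4636 0.171  0.2522] y [ 0.0005 -1.      0.0014] z [-0.0005 -0.0014 -1.    ] [-0.3481  0.2346 -2.0162]
cam (array([0.535 , 0.1697, 0.3986]), array([-0.2546,  0.0048, -0.9673]))
jar_a [([268.0, 43.0, 372.0, 151.0], 0.81), ([507.0, 3.0, 640.0, 90.0], 0.71)] [([546.0, 46.0], 0.74)]
cover [([245.0, 230.0, 399.0, 386.0], 0.71)] [([324.0, 289.0], 0.71)]
bar [([302.0, 69.0, 348.0, 118.0], 0.75)] [([326.0, 97.0], 0.77)]
{'fx': 337.99153, 'fy': 337.99153, 'cx': 321.75221, 'cy': 208.10066, 'rvec': [-2.07221, 2.07027, 0.29341], 'tvec': [0.17046, 0.4039, 0.53129]}
```

View pics/w4.png

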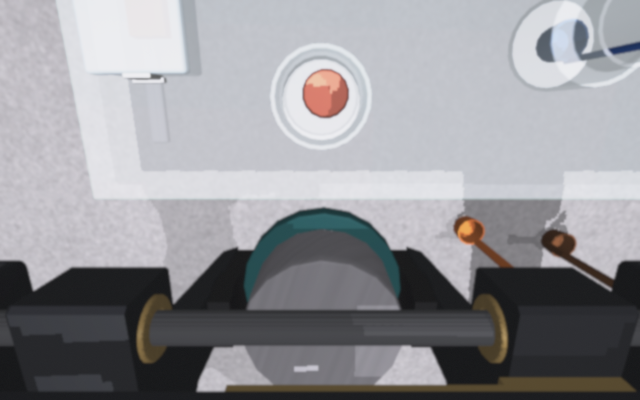

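The jar with the coral bar is ahead: outer circle about 270–371 by 43–149, bar at (325,94). The lid is held at (322,290), rim from 245 to 400.

Run:
```python
from h import *
from scipy.optimize import least_squares
np.set_printoptions(precision=4,suppress=True)
K=calibration('wrist'); im=cv2.imread('pics/w4.png'); S=.0715
def circ(c,z,r):
    t=np.linspace(0,2*np.pi,90); return proj(K,np.c_[c[0]+r*np.cos(t),c[1]+r*np.sin(t),0*t+z])
def ext(*a): u=circ(*a); return np.r_[u.min(0),u.max(0)]
m=[270.5,43.5,371.5,149.5]
j=least_squares(lambda p:ext(p,S+.062,.038)-m,[.544,.174]); print('jar',j.x,j.fun.round(1))
z=.2522
l=least_squares(lambda p:(ext(p,z+.024,.032)-[245,208,400.5,0])[:3],[.464,.171]); print('lid',l.x,l.fun.round(1))
f=cv2.resize(im[30:165,250:390],None,fx=4,fy=4,interpolation=cv2.INTER_CUBIC)
g=f.copy()
for zz,r,col in[(S+.062,.038,(0,0,255)),(S+.092,.028,(0,255,0)),(S,.038,(255,0,0)),(S+.092,.025,(0,255,255))]:
    cv2.polylines(g,[((circ(j.x,zz,r)-[250,30]+.5)*4).astype(int)],1,col,1)
cv2.imwrite('pics/c4.png',cv2.resize(np.hstack([f,g]),None,fx=.7,fy=.7,interpolation=cv2.INTER_AREA))
```

```text
jar [0.5437 0.1714] [-0.4 -0.5  0.4  0.6]
lid [0.4678 0.1702] [-1.7  0.2  1.7]
```

View pics/c4.png

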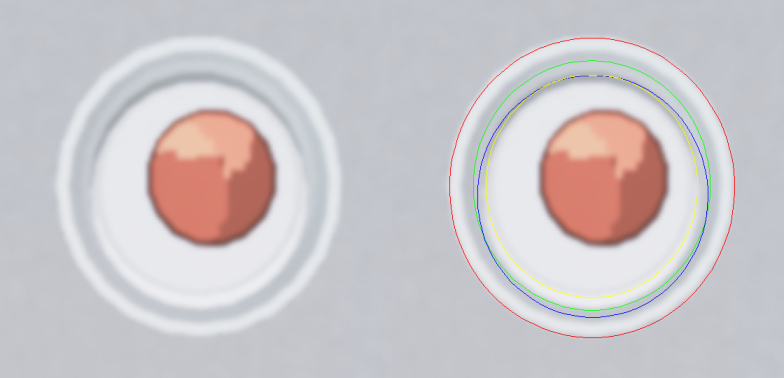

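The model circles fit the jar's outlines: axis at (0.544, 0.171). Moving above it.

Request:
apply_moves(
  deltas=[
    {"dx": 0.8,"dy": 0,"dz": 0,"twist": 0},
    {"dx": 1.8,"dy": 0.03,"dz": 0,"twist": 0},
    {"dx": 2.4,"dy": 0.03,"dz": -0.4,"twist": 0},
    {"dx": 2.6,"dy": 0.03,"dz": -1.2,"twist": 0},
    {"dx": 2.6,"dy": 0.03,"dz": -2,"twist": 0},
    {"dx": 2.6,"dy": 0.03,"dz": -2.5,"twist": 0},
    {"dx": 2.6,"dy": 0.03,"dz": -2.5,"twist": 0},
    {"dx": 2.6,"dy": 0.03,"dz": -2.5,"twist": 0},
  ],
)

```text
time: 9.32
tool_pos: [0.5423, 0.1737, 0.1778]
ee_rot: [-3.141, -0.003, -0.002]
ft_force: [0.2, -0.5, -1.1]
opening: 0.063
finger_force: 15.0
```

Run:
```python
from h import *
np.set_printoptions(precision=4,suppress=True)
s=sense();print(s['tool_pos'],s['ft_force'])
Kt,a=snap('scene','s5.png');Kw,b=snap('wrist','w5.png')
A=cv2.resize(a[150:250,340:460],(540,450),interpolation=cv2.INTER_CUBIC); B=cv2.resize(b[120:320,200:440],(260*1,217),interpolation=cv2.INTER_AREA)
B=cv2.copyMakeBorder(B,0,450-217,0,0,cv2.BORDER_CONSTANT); cv2.imwrite('pics/c5.png',np.hstack([A,B]))
```

```text
[0.5423 0.1737 0.1778] [ 0.2056 -0.4997 -1.0653]
```

View pics/c5.png

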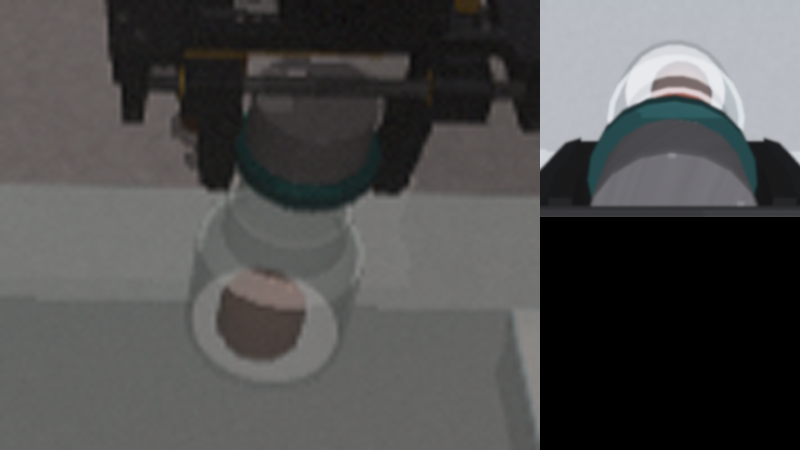

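Relative to the jar axis, the lid sits about 2 mm toward +y (scene crop: lid at 310 against an expected 302; wrist crop agrees). Correcting by −2.4 mm, then lowering slowly.

Request:
apply_moves(
  deltas=[
    {"dx": 0.02,"dy": -0.08,"dz": 0,"twist": 0},
    {"dx": 0.02,"dy": -0.08,"dz": -0.15,"twist": 0},
    {"dx": 0.02,"dy": -0.08,"dz": -0.3,"twist": 0},
    {"dx": 0.02,"dy": -0.08,"dz": -0.45,"twist": 0},
    {"dx": 0.02,"dy": -0.08,"dz": -0.55,"twist": 0},
    {"dx": 0.02,"dy": -0.08,"dz": -0.65,"twist": 0},
    {"dx": 0.02,"dy": -0.08,"dz": -0.7,"twist": 0},
    {"dx": 0.02,"dy": -0.08,"dz": -0.7,"twist": 0},
  ],
)

```text
time: 10.42
tool_pos: [0.5424, 0.1711, 0.1562]
ee_rot: [3.141, 0.003, -0.0]
ft_force: [-0.0, 0.3, -1.4]
opening: 0.0628
finger_force: 15.0
```

No side force, so the plug is in the mouth. Continuing in small steps until it seats.

Request:
apply_moves(
  deltas=[
    {"dx": 0,"dy": 0,"dz": -0.05,"twist": 0},
    {"dx": 0,"dy": 0,"dz": -0.1,"twist": 0},
    {"dx": 0,"dy": 0,"dz": -0.14,"twist": 0},
    {"dx": 0,"dy": 0,"dz": -0.17,"twist": 0},
    {"dx": 0,"dy": 0,"dz": -0.17,"twist": 0},
    {"dx": 0,"dy": 0,"dz": -0.17,"twist": 0},
  ],
)

```text
time: 11.18
tool_pos: [0.5425, 0.1711, 0.1512]
ee_rot: [3.142, 0.003, 0.0]
ft_force: [-0.3, -0.0, -1.9]
opening: 0.0631
finger_force: 15.0
```

Request:
apply_moves(
  deltas=[
    {"dx": 0,"dy": 0,"dz": -0.04,"twist": 0},
    {"dx": 0,"dy": 0,"dz": -0.04,"twist": 0},
    {"dx": 0,"dy": 0,"dz": -0.04,"twist": 0},
  ],
)

```text
time: 11.55
tool_pos: [0.5426, 0.1712, 0.1504]
ee_rot: [-3.141, -0.003, -0.001]
ft_force: [-1.4, 0.0, 5.5]
opening: 0.0629
finger_force: 15.0
```

Request:
apply_moves(
  deltas=[
    {"dx": 0,"dy": 0,"dz": -0.03,"twist": 0},
    {"dx": 0,"dy": 0,"dz": -0.03,"twist": 0},
    {"dx": 0,"dy": 0,"dz": -0.03,"twist": 0},
  ],
)

```text
time: 11.92
tool_pos: [0.5426, 0.1712, 0.1503]
ee_rot: [-3.141, -0.003, -0.002]
ft_force: [-3.0, -0.3, 11.8]
opening: 0.0629
finger_force: 15.0
```

Contact came at z = 0.1504, as predicted. Easing the press, then opening.

Request:
apply_moves(
  deltas=[
    {"dx": 0,"dy": 0,"dz": 0.05,"twist": 0},
    {"dx": 0,"dy": 0,"dz": 0.05,"twist": 0},
  ],
)

```text
time: 12.18
tool_pos: [0.5425, 0.1711, 0.1504]
ee_rot: [3.142, 0.003, 0.0]
ft_force: [-0.1, 0.2, 2.2]
opening: 0.0626
finger_force: 15.0
```

Request:
apply_moves(
  deltas=[
    {"dx": 0,"dy": 0,"dz": 0,"twist": 0},
    {"dx": 0,"dy": 0,"dz": 0,"twist": 0},
    {"dx": 0,"dy": 0,"dz": 0,"twist": 0},
    {"dx": 0,"dy": 0,"dz": 0,"twist": 0},
    {"dx": 0,"dy": 0,"dz": 0,"twist": 0},
  ],
  gripper=1,
)

```text
time: 12.8
tool_pos: [0.5424, 0.1711, 0.1505]
ee_rot: [3.141, 0.003, -0.0]
ft_force: [-0.6, 0.3, 0.8]
opening: 0.088
finger_force: 0.0
```

Request:
apply_moves(
  deltas=[
    {"dx": 0,"dy": 0,"dz": 0.3,"twist": 0},
    {"dx": 0,"dy": 0,"dz": 0.6,"twist": 0},
    {"dx": 0,"dy": 0,"dz": 0.9,"twist": 0},
    {"dx": 0,"dy": 0,"dz": 0.9,"twist": 0},
    {"dx": 0,"dy": 0,"dz": 0.9,"twist": 0},
  ],
)

```text
time: 13.42
tool_pos: [0.5423, 0.1711, 0.1776]
ee_rot: [3.142, 0.003, -0.0]
ft_force: [-0.2, 0.2, -0.6]
opening: 0.0882
finger_force: 0.0
```

Request:
apply_moves(
  deltas=[
    {"dx": 0,"dy": 0,"dz": 0,"twist": 0},
    {"dx": 0,"dy": 0,"dz": 0,"twist": 0},
    {"dx": 0,"dy": 0,"dz": 0,"twist": 0},
    {"dx": 0,"dy": 0,"dz": 0,"twist": 0},
    {"dx": 0,"dy": 0,"dz": 0,"twist": 0},
    {"dx": 0,"dy": 0,"dz": 0,"twist": 0},
    {"dx": 0,"dy": 0,"dz": 0,"twist": 0},
  ],
  gripper=0.5,
  newtons=12,
)

```text
time: 14.3
tool_pos: [0.5424, 0.1711, 0.1775]
ee_rot: [3.141, 0.003, -0.0]
ft_force: [0.5, 0.1, -0.4]
opening: 0.0526
finger_force: 12.0
```

Request:
apply_moves(
  deltas=[
    {"dx": 0,"dy": 0,"dz": 0.15,"twist": 0},
    {"dx": 0,"dy": 0,"dz": 0.4,"twist": 0},
    {"dx": 0,"dy": 0,"dz": 0.8,"twist": 0},
    {"dx": 0,"dy": 0,"dz": 1.3,"twist": 0},
    {"dx": 0,"dy": 0,"dz": 1.9,"twist": 0},
    {"dx": 0,"dy": 0,"dz": 2.5,"twist": 0},
    {"dx": 0,"dy": 0,"dz": 3,"twist": 0},
    {"dx": 0,"dy": 0,"dz": 3.3,"twist": 0},
  ],
)

```text
time: 15.3
tool_pos: [0.5427, 0.1712, 0.2779]
ee_rot: [-3.141, -0.003, -0.002]
ft_force: [-0.4, 0.0, -0.3]
opening: 0.0524
finger_force: 12.0
```

Request:
apply_moves(
  deltas=[
    {"dx": 0,"dy": 0,"dz": 0,"twist": 0},
    {"dx": 0,"dy": 0,"dz": 0,"twist": 0},
    {"dx": 0,"dy": 0,"dz": 0,"twist": 0},
    {"dx": 0,"dy": 0,"dz": 0,"twist": 0},
  ],
)

```text
time: 15.8
tool_pos: [0.5422, 0.171, 0.2761]
ee_rot: [3.141, 0.003, -0.001]
ft_force: [0.2, -0.7, -0.7]
opening: 0.0523
finger_force: 12.0
```

Run:
```python
from h import *
np.set_printoptions(precision=4,suppress=True)
s=sense();print(s['time'],s['tool_pos'],s['ft_force'],s['opening'],s['finger_force'])
Kt,a=snap('scene','s6.png');Kw,b=snap('wrist','w6.png')
A=cv2.resize(a[110:250,340:460],(386,450),interpolation=cv2.INTER_CUBIC); B=cv2.resize(b,(414,259),interpolation=cv2.INTER_AREA)
B=cv2.copyMakeBorder(B,0,450-259,0,0,cv2.BORDER_CONSTANT); cv2.imwrite('pics/c6.png',np.hstack([A,B]))
```

```text
15.8 [0.5422 0.171  0.2761] [ 0.2156 -0.7122 -0.6819] 0.05226688829398366 11.999935386951393
```

View pics/c6.png

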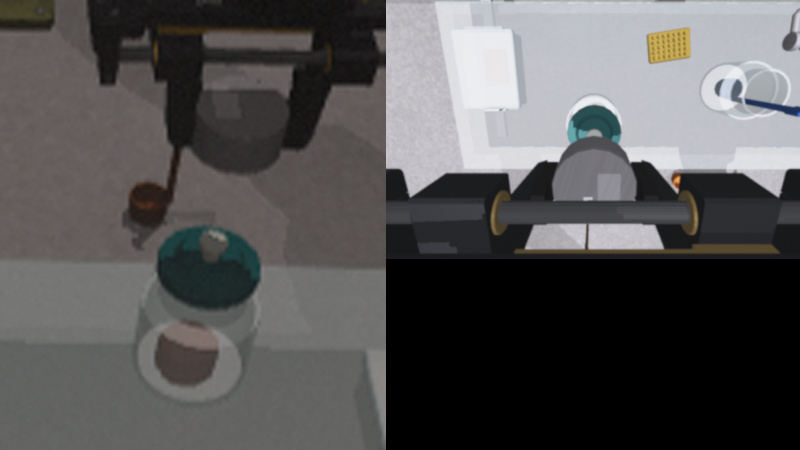

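The stopper with its knob is seated on the coral bar's jar (crop 208,265), and the cover is held above it (crop 240,130). The other items look undisturbed.

```bash
python3 -c "
from plant import *
print(sign_off())"
```

```text
the job is handed in; nothing more can be done
None
```

The stopper is seated in the shampoo-bar jar and the arm is holding the steel cover about 10 cm above it. In the last pictures nothing else on the shelf looked disturbed, and the job was handed in at about 16 s of the 51 s allowed.

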